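# Empty the prep tray of garlic into the deep bowl

### The job

Pick up the small metal tray by its wooden bar handle and carry it with all three garlic bulbs on it to the deep white bowl (not the flat plate), then tip it so that the bulbs go out over its open edge into the bowl; do not touch the bulbs with the gripper. Set the empty tray back down flat on the worktop, let go of it, and leave the plate and the salt shaker where they stand and the bowl upright.

Things in the scene. Friction and masses are not known exactly. Their poses are not given: they have to be found in the camera images.
- prep_tray: Small aluminium tray, 0.3 kg, 132 (x) x 190 (y) mm, 4 mm thick, with 32 mm lips on its long sides (x = +-66) and back (y = +95); the edge at y = -95 is open. Straps outside the long sides carry a wooden bar above it. Origin: centre of its underside, z up. It starts flat on the worktop at the robot's left, open edge (own -y) facing the robot's right within 20 degrees.
- tray_bar (a point): Middle of the tray's wooden bar handle (tray frame 0, +10, 95 mm): 20 x 20 mm in section, running along the tray's x for 133 mm. Axes as the tray's; pinch it from above, closing along the tray's y. Free height between bar and tray floor 81 mm.
- tray_lip (a point): Middle of the tray's open edge, on the floor's upper face (tray frame 0, -95, 4 mm). Axes as the tray's.
- bulb_1_center (a point): Centre of a garlic bulb, about 53 mm across and 53 mm high, 31 g; starts at the back of the tray. Bulbs rest by friction on the tray and slide or roll off when it is tipped about 30 to 45 degrees.
- bulb_2_center (a point): Centre of a second bulb, the same; starts at the back of the tray.
- bulb_3_center (a point): Centre of a third bulb, the same; starts near the middle of the tray.
- bulb_1: The first bulb; origin at the centre of its underside, 26 mm below its centre.
- bulb_2: The second bulb, likewise.
- bulb_3: The third bulb, likewise.
- deep_bowl: Deep white bowl, 200 mm across at the rim, 101 mm high, opening about 180 mm wide at the rim and narrowing to a 100 mm foot, 0.44 kg, loose on the worktop. Origin: centre of its underside, z up. It and the plate change places from start to start. A wall shelf hangs 660 mm above the worktop beyond x = 0.58 m (y below 0.2 m): keep the arm's elbow and wrist clear of it.
- plate: Flat white plate, 180 mm across, 22 mm high, loose. Origin: centre of its underside. Not the target.
- shaker: Salt shaker, 44 mm across, 90 mm high, standing loose behind the tray and bowl. Origin: centre of its underside. A bystander.

How it is judged:
By the outcome, as a careful person would: the job done as asked, in the order asked, and still so for the second after the job is handed in, with the robot touching nothing.
It also fails if it takes over 48 s, if anything falls off the work surface, if the arm or the gripper's body presses on something with over 40 N, if the wrist force passes 120 N, or if a joint passes its speed limit or range.

### The arm

A 7-joint arm with a two-finger parallel gripper is mounted at the origin on a cart in front of the work surface, level with it; the furniture and walls round the work are solid. World frame = base frame: x ahead of the robot, y to its left, z up, the work surface at z = 0. Lengths are in m, angles in rad, forces in N, time in s.
With the tool pointing down it reaches from about 0.425 to 0.875 m from the base axis. Payload 4.7 kg.
Tool frame: the origin (TCP) lies midway between the tips of the shut fingers; the grasp point (between the pads) lies 19 mm behind it; z points along the fingers, y is the line along which they close (so a half turn about z gives the same grasp; the last joint's range is limited). The gripper opens to 85 mm and grips with 20 to 120 N. Pads are 22 mm wide; open, the fingers measure 114 mm over their backs; the gripper's body (76 mm by 85 mm) begins 54 mm behind the grasp point. The pads swing forward as they close: fully open they stand 13 mm farther back than shut.
Start: joints at [1.202, 0.321, -0.07, 1.45, 0.023, 1.371, -0.057], TCP at [0.243, -0.603, 0.195] pointing down, gripper open.
Joint ranges: [-2.86, 2.86], [-0.3, 2.09], [-1.38, 1.24], [0.06, 2.45], [-1.56, 4.7], [0.09, 2.05], [-2.69, 2.69]. Speed limits (rad/s): [2.57, 2.57, 3.14, 3.14, 3.14, 3.14, 3.14].

### API

Orientations are given as a rotation vector (axis times angle).
In Python, from bench import bot gives the robot as it stands.
- The arm moves only by the tool send_rows, never from a script. Its argument "increments" is a list of rows, each a list of 3 entries, a list of its own where there are three numbers: the turn, a rotation vector about the tool's x, y, z in degrees, then the shift along the tool's x, y, z in mm, then the opening, from -1 (shut) to 1 (fully open), so that 0 is half open. In form: [[[ax, ay, az], [tx, ty, tz], gripper], ...]. A call has exactly 10 rows; each row shifts and turns the commanded pose from where the row before left it, along the tool's axes as they then stand; what a row does not reach is not made up. A row lasts 1/10 s, in which the tool goes at most 50 mm and 8.59 degrees, less where a joint would pass 70% of its speed; a pose out of reach is approached as far as the arm can. A call is refused whole if a number of a shift passes 50 or a number of a turn 8.59, either way. A call with a gripper value outside its range is refused whole. The fingers move at their own pace and stop on an object; "newtons" is the grip in N (left out, the last holds). Time passes only in rows, so rows that do not move let the fingers close, or fill a call up. It gives the time, the measured TCP pose, the force, the opening and the grip force at its end, in the units of the state.
- bot.sense(): the state, without advancing time (a new reading comes with each control period).
- bot.get_image(name): name is "side" or "top" or "wrist"; returns a dict with "pixels" (480x640x3 uint8, red, green, blue), "range_z" (480x640 float32, m along the optical axis (not along the pixel's ray), 0 where there is no reading), "mtx" (3x3 intrinsics, pixels), "k1" (the pictures are not rectified: a ray, as slopes to the right and down, at radius r is drawn at 1 + k1 r^2 times it, then the intrinsics apply), "position" and "attitude" of the camera in the world. Camera axes: x right, y down, z forward; pixel columns grow to the right and rows downward; lengths in m; the calibration is good to about 2 mm. A picture is of the moment at which its call begins.
- bot.job_done(): hands the job in; it is judged then, once.
The state is a dict: "clock": time; "joint_positions": joint angles; "qvel": joint speeds; "effort": joint torques, N m; "ee_pos": TCP position; "tool_rot": TCP orientation; "ft_force": force on the tool from outside, world axes, zero at the start; "wrist_torque": the same for the moment, N m; "finger_gap": finger opening in m; "gripper_force": force on a finger pad.
Only numpy, scipy, OpenCV 4.12 (cv2) and the standard library are available. Lean on these libraries where they do the work, as an engineer would, in place of code of your own. Each camera call takes 0.05 s, during which the arm holds its last target. There are 200 camera calls.

## Working session

There is one attempt and no reset: what is moved stays moved. The work goes in short steps, Python scripts to look and compute and a tool call to move; the robot and the scene stay as the last step left them, time stands still between calls to the robot, and variables do not carry over. Pictures are saved under pics/ and viewed, at most 10 in all, crops included, and the job is handed in when it is done.

Besides the shell and the picture viewer there is one more tool, called as name([rows], argument=value, ...), one row to a line, values as JSON. send_rows: Moves the arm, as the interface text tells. Its arguments: {"type":"object","properties":{"increments":{"type":"array","items":{"type":"array"}},"newtons":{"type":"number"}},"required":["increments"]}

```bash
mkdir -p pics; cat > h.py <<'E'
import numpy as np, cv2
from scipy.spatial.transform import Rotation as R
from bench import bot
def att(a):
    a=np.array(a,float)
    return a if a.shape==(3,3) else (R.from_rotvec(a).as_matrix() if a.size==3 else R.from_quat(a).as_matrix())
def cloud(im):
    z=im["range_z"]; h,w=z.shape; K=np.array(im["mtx"],float)
    u,v=np.meshgrid(np.arange(w),np.arange(h))
    xd=(u-K[0,2])/K[0,0]; yd=(v-K[1,2])/K[1,1]; x,y=xd.copy(),yd.copy()
    for _ in range(8):
        f=1+im["k1"]*(x*x+y*y); x,y=xd/f,yd/f
    P=np.stack([x*z,y*z,z],-1)@att(im["attitude"]).T+np.array(im["position"])
    P[z==0]=np.nan
    return P
def save(im,n): cv2.imwrite(f"pics/{n}.png",im["pixels"][:,:,::-1])
E
python3 - <<'E'
from h import *
s=bot.sense(); print({k:np.round(v,3) for k,v in s.items()})
for n in("top","side"):
    im=bot.get_image(n); save(im,n+"0"); np.savez(f"{n}0.npz",P=cloud(im),px=im["pixels"]); print(n,im["position"],im["attitude"],im["k1"])
E
```

```text
{'clock': np.float64(0.0), 'joint_positions': array([ 1.202,  0.322, -0.07 ,  1.452,  0.023,  1.371, -0.057]), 'qvel': array([ 0.001,  0.   , -0.   , -0.001,  0.   , -0.001,  0.001]), 'effort': array([ 0.0000e+00, -4.9358e+01, -3.8200e-01, -3.1434e+01,  1.3000e-02,
        1.1000e-02,  0.0000e+00]), 'ee_pos': array([ 0.243, -0.602,  0.194]), 'tool_rot': array([-3.082e+00, -5.970e-01,  1.000e-03]), 'ft_force': array([ 0.459,  0.101, -0.525]), 'wrist_torque': array([0.013, 0.014, 0.066]), 'gripper_force': np.float64(0.0), 'finger_gap': np.float64(0.085)}
top [0.34172129 0.08074471 0.95116167] [-2.0701728   2.11960583 -0.24452037] -0.09799782598074015
side [0.49995598 0.81310107 0.59577488] [ 0.06256135 -2.76715524  1.47907894] -0.050000481684504466
```

View pics/top0.png

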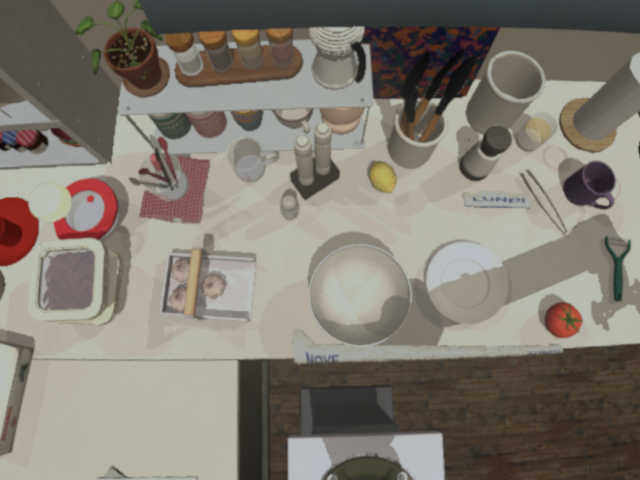

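View pics/side0.png

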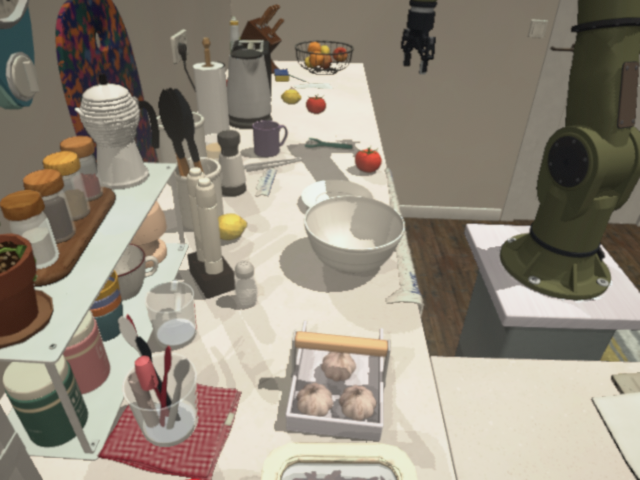

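The top view shows the tray at (210,285) with its bar at (193,280), the bowl at (360,293), the plate at (466,282) and the shaker at (289,204). The tray's open edge faces right. The side view agrees.

```bash
python3 - <<'E'
from h import *
from scipy.optimize import least_squares
s=bot.sense(); print(R.from_rotvec(s["tool_rot"]).as_matrix().round(3))
d=np.load("top0.npz");P=d["P"];px=d["px"].astype(int)
print("table z",np.nanmedian(P[330:345,200:240,2]))
sub=P[235:330,180:215];c=px[235:330,180:215]
m=(abs(sub[...,2]-.105)<.012)&(c[...,0]-c[...,2]>50)
Q=sub[m]; r=cv2.minAreaRect((Q[:,:2]*1000).astype(np.float32)); print("bar",r,np.percentile(Q[:,2],[5,50,95]),cv2.boxPoints(r),len(Q))
# tray lip tops
sub=P[235:335,150:270].reshape(-1,3); q=sub[abs(sub[:,2]-.034)<.006]
r=cv2.minAreaRect((q[:,:2]*1000).astype(np.float32));print("lips",r)
for n,(u0,u1,v0,v1),zr in(("bowl",(300,420,235,350),(.093,.112)),("plate",(420,515,235,330),(.016,.03)),("shaker",(278,302,188,220),(.075,.1))):
    q=P[v0:v1,u0:u1].reshape(-1,3);q=q[(q[:,2]>zr[0])&(q[:,2]<zr[1])]
    f=least_squares(lambda p:np.hypot(q[:,0]-p[0],q[:,1]-p[1])-p[2],[*np.median(q[:,:2],0),.09],loss="soft_l1",f_scale=.003)
    print(n,f.x.round(3),len(q),q.min(0).round(3),q.max(0).round(3))
E
```

```text
[[ 0.928  0.374 -0.001]
 [ 0.374 -0.928  0.002]
 [-0.    -0.002 -1.   ]]
table z -0.0010456344717404975
bar ((463.53302001953125, 337.6720886230469), (19.285152435302734, 127.2529067993164), 85.6973876953125) [0.10102789 0.10388329 0.10658769] [[399.36246 332.83023]
 [526.2567  323.28317]
 [527.7036  342.51395]
 [400.80933 352.061  ]] 585
lips ((461.7735290527344, 328.5799255371094), (190.88267517089844, 139.20748901367188), 85.98883819580078)
bowl [0.431 0.01  0.099] 575 [ 0.332 -0.09   0.093] [0.53  0.11  0.104]
plate [ 0.459 -0.228  0.084] 1221 [ 0.371 -0.319  0.016] [ 0.549 -0.139  0.026]
shaker [0.627 0.149 0.012] 205 [0.611 0.133 0.075] [0.644 0.167 0.091]
```

```bash
cat > plan.py <<'E'
from h import *
import json
def log():
    s=bot.sense(); open("log.txt","a").write(json.dumps({k:np.array(s[k]).tolist() for k in("joint_positions","ee_pos","tool_rot")})+"\n"); return s
def down(yaw): # tool x at yaw (deg), z down
    return R.from_euler("z",yaw,degrees=True)*R.from_euler("x",180,degrees=True)
def rows(poses,g,start=None):
    """poses: list of (p,Rot); prints rounded rows, 10 per call, carrying rounding on"""
    s=bot.sense(); p,r=start or (s["ee_pos"],R.from_rotvec(s["tool_rot"])); out=[]
    for P,Q in poses:
        a=np.round((r.inv()*Q).as_rotvec(degrees=True),1)
        t=np.round(1000*r.inv().apply(P-p),0); t+=0.;a+=0.
        out.append([a.tolist(),[int(x) for x in t],g])
        p=p+r.apply(t/1000); r=r*R.from_rotvec(a,degrees=True)
    for i in range(0,len(out),10): print(json.dumps(out[i:i+10]).replace(" ","")); print()
    return p,r
E
python3 - <<'E'
from plan import *
log(); az=np.linspace(-68,36.1,31)[1:]
poses=[]
for i,a in enumerate(az):
    f=(i+1)/30; rad=np.interp(f,[0,.35,.7,1],[.65,.52,.52,.573]); z=np.interp(f,[0,.2,1],[.195,.24,.2])
    poses.append((np.array([rad*np.cos(np.radians(a)),rad*np.sin(np.radians(a)),z]),down(21.9+f*153.8)))
print(rows(poses,1))
E
```

```text
[[[-0.1,0.0,-5.1],[39,-13,-8],1],[[0.0,0.0,-5.1],[39,-13,-8],1],[[0.0,0.0,-5.1],[37,-11,-7],1],[[0.0,0.0,-5.2],[38,-10,-8],1],[[0.0,0.0,-5.1],[37,-10,-7],1],[[0.0,0.0,-5.1],[36,-8,-8],1],[[0.0,0.0,-5.2],[36,-7,2],1],[[0.0,0.0,-5.1],[35,-7,1],1],[[0.0,0.0,-5.1],[35,-5,2],1],[[0.0,0.0,-5.1],[34,-5,2],1]]

[[[0.0,0.0,-5.2],[32,2,1],1],[[0.0,0.0,-5.1],[31,9,2],1],[[0.0,0.0,-5.1],[30,10,2],1],[[0.0,0.0,-5.1],[29,10,1],1],[[0.0,0.0,-5.2],[30,12,2],1],[[0.0,0.0,-5.1],[29,12,2],1],[[0.0,0.0,-5.1],[28,13,1],1],[[0.0,0.0,-5.1],[29,14,2],1],[[0.0,0.0,-5.2],[27,15,2],1],[[0.0,0.0,-5.1],[28,15,1],1]]

[[[0.0,0.0,-5.1],[27,17,2],1],[[0.0,0.0,-5.2],[23,22,2],1],[[0.0,0.0,-5.1],[23,23,1],1],[[0.0,0.0,-5.1],[23,24,2],1],[[0.0,0.0,-5.1],[22,24,2],1],[[0.0,0.0,-5.2],[22,26,1],1],[[0.0,0.0,-5.1],[21,27,2],1],[[0.0,0.0,-5.1],[21,27,2],1],[[0.0,0.0,-5.1],[20,28,1],1],[[0.0,0.0,-5.2],[20,29,2],1]]

(array([0.4625325 , 0.33773292, 0.20014018]), Rotation.from_matrix(array([[-9.97231240e-01,  7.43629912e-02, -8.10232258e-06],
                            [ 7.43629912e-02,  9.97231240e-01, -3.76268938e-06],
                            [ 7.80008436e-06, -4.35478434e-06, -1.00000000e+00]])))
```

send_rows([
  [[0,0,-5.1],[39,-13,-8],1],
  [[0,0,-5.1],[39,-13,-8],1],
  [[0,0,-5.1],[37,-11,-7],1],
  [[0,0,-5.2],[38,-10,-8],1],
  [[0,0,-5.1],[37,-10,-7],1],
  [[0,0,-5.1],[36,-8,-8],1],
  [[0,0,-5.2],[36,-7,2],1],
  [[0,0,-5.1],[35,-7,1],1],
  [[0,0,-5.1],[35,-5,2],1],
  [[0,0,-5.1],[34,-5,2],1],
], newtons=110)

```text
clock: 1.1
ee_pos: [0.4405, -0.2879, 0.2336]
tool_rot: [-2.519, -1.877, 0.0]
ft_force: [0.2, -0.1, 0.1]
finger_gap: 0.0855
gripper_force: 0.0
```

```bash
python3 -c "
from plan import *
s=log();print(s['joint_positions'].round(2),s['ft_force'].round(1))"
```

```text
[ 0.9   0.06 -0.39  1.69  0.02  1.4   0.22] [ 0.2 -0.1  0.1]
```

send_rows([
  [[0,0,-5.2],[32,2,1],1],
  [[0,0,-5.1],[31,9,2],1],
  [[0,0,-5.1],[30,10,2],1],
  [[0,0,-5.1],[29,10,1],1],
  [[0,0,-5.2],[30,12,2],1],
  [[0,0,-5.1],[29,12,2],1],
  [[0,0,-5.1],[28,13,1],1],
  [[0,0,-5.1],[29,14,2],1],
  [[0,0,-5.2],[27,15,2],1],
  [[0,0,-5.1],[28,15,1],1],
])

```text
clock: 2.1
ee_pos: [0.5194, 0.0134, 0.2175]
tool_rot: [-1.459, -2.781, 0.0]
ft_force: [0.8, -0.7, 1.0]
finger_gap: 0.0857
gripper_force: 0.0
```

```bash
python3 -c "
from plan import *
s=log();print(s['joint_positions'].round(2),s['ft_force'].round(1))"
```

```text
[ 0.59  0.07 -0.7   1.72  0.05  1.37  0.49] [ 0.8 -0.7  1. ]
```

send_rows([
  [[0,0,-5.1],[27,17,2],1],
  [[0,0,-5.2],[23,22,2],1],
  [[0,0,-5.1],[23,23,1],1],
  [[0,0,-5.1],[23,24,2],1],
  [[0,0,-5.1],[22,24,2],1],
  [[0,0,-5.2],[22,26,1],1],
  [[0,0,-5.1],[21,27,2],1],
  [[0,0,-5.1],[21,27,2],1],
  [[0,0,-5.1],[20,28,1],1],
  [[0,0,-5.2],[20,29,2],1],
])

```text
clock: 3.1
ee_pos: [0.4624, 0.338, 0.2006]
tool_rot: [-0.112, -3.139, 0.001]
ft_force: [0.6, -0.0, -0.3]
finger_gap: 0.0849
gripper_force: 0.0
```

```bash
python3 -c "
from plan import *
s=log();print(s['joint_positions'].round(2),s['ft_force'].round(1),s['ee_pos'],R.from_rotvec(s['tool_rot']).as_matrix().round(3),s['clock'])
im=bot.get_image('wrist');save(im,'w1');np.savez('w1.npz',P=cloud(im),px=im['pixels'])"
```

```text
[ 0.16  0.28 -0.99  1.61  0.24  1.38  0.64] [ 0.6 -0.  -0.3] [0.46237    0.3380383  0.20064259] [[-0.997  0.071 -0.   ]
 [ 0.071  0.997 -0.   ]
 [ 0.    -0.    -1.   ]] 3.1
```

View pics/w1.png

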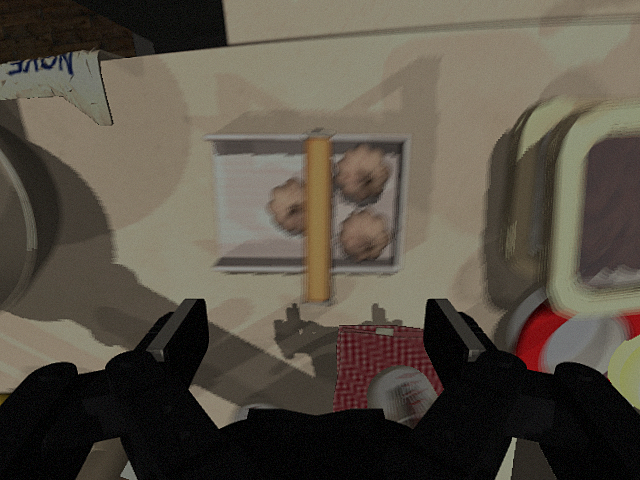

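The wrist view shows the bar upright in the frame at (317,220). Two bulbs lie behind it at (362,173) and (364,235), and one in front at (290,205).

```bash
python3 - <<'E'
from plan import *
d=np.load("w1.npz");P=d["P"][125:310,295:340];c=d["px"][125:310,295:340].astype(int)
m=(abs(P[...,2]-.105)<.012)&(c[...,0]-c[...,2]>40)
Q=P[m];r=cv2.minAreaRect((Q[:,:2]*1000).astype(np.float32));print(r,np.percentile(Q[:,2],[5,50,95]))
B=d["P"][140:265,265:400].reshape(-1,3); print("bulb top",np.nanpercentile(B[B[:,2]<.085][:,2],99.5))
s=bot.sense();x0=s["ee_pos"]
c=np.array([*r[0],0])/1000; print(c)
E
```

```text
((461.783203125, 334.7704772949219), (19.968626022338867, 130.61663818359375), 84.61231994628906) [0.10169978 0.10430143 0.10557203]
bulb top 0.05432226391381442
[0.4617832  0.33477048 0.        ]
```

send_rows([
  [[0,0,0],[0,-2,15],1],
  [[0,0,0.4],[0,0,18],1],
  [[0,0,0],[0,0,18],1],
  [[0,0,0],[0,0,18],1],
  [[0,0,0],[0,0,18],1],
  [[0,0,0],[0,0,15],1],
  [[0,0,0],[0,0,12],1],
  [[0,0,0],[0,0,7],1],
  [[0,0,0],[0,0,3],1],
  [[0,0,0],[0,0,0],1],
])

```text
clock: 4.15
ee_pos: [0.4626, 0.3352, 0.077]
tool_rot: [-0.128, -3.139, 0.0]
ft_force: [-0.5, -1.4, 0.5]
finger_gap: 0.0854
gripper_force: 0.0
```

send_rows([
  [[0,0,0],[0,0,0],0.4],
  [[0,0,0],[0,0,0],0],
  [[0,0,0],[0,0,0],-0.3],
  [[0,0,0],[0,0,0],-0.6],
  [[0,0,0],[0,0,0],-1],
  [[0,0,0],[0,0,0],-1],
  [[0,0,0],[0,0,0],-1],
  [[0,0,0],[0,0,0],-1],
  [[0,0,0],[0,0,0],-1],
  [[0,0,0],[0,0,0],-1],
], newtons=110)

```text
clock: 5.15
ee_pos: [0.4626, 0.3352, 0.077]
tool_rot: [-0.128, -3.139, 0.0]
ft_force: [-0.3, 0.0, 0.7]
finger_gap: 0.0001
gripper_force: 0.0
```

```bash
python3 - <<'E'
from plan import *
s=log();print(s['joint_positions'].round(2),s['ft_force'].round(1),s['ee_pos'],s['finger_gap'],s['gripper_force'])
# fit a 7R arm: roll-pitch alternating with link lengths and offsets
import json
from scipy.optimize import least_squares
L=[json.loads(l) for l in open("log.txt")]
def fk(q,p):
    z=lambda a:R.from_rotvec([0,0,a]); y=lambda a:R.from_rotvec([0,a,0])
    r=z(-q[0]);t=np.array([0,0,p[0]]);r=r*y(q[1]);r=r*z(-q[2]);t=t+r.apply([p[4],0,p[1]]);r=r*y(q[3]);r=r*z(-q[4]);t=t+r.apply([p[5],0,p[2]]);r=r*y(q[5]);r=r*z(-q[6]);t=t+r.apply([p[6],0,p[3]])
    return t,r
f=least_squares(lambda p:np.concatenate([fk(l["joint_positions"],p)[0]-l["ee_pos"] for l in L]),[.3,.4,.4,.2,0,0,0])
print(f.x.round(3),np.abs(f.fun).max())
for l in L: print(((fk(l["joint_positions"],f.x)[1].inv()*R.from_rotvec(l["tool_rot"])).as_rotvec(degrees=True)).round(1))
E
```

```text
[ 0.11  0.39 -0.94  1.77  0.34  1.16  0.56] [-0.3  0.   0.7] [0.46262554 0.33519477 0.0770453 ] 7.714040434148053e-05 0.0
[-1.6641e+01  4.5100e-01  5.2200e-01 -1.6496e+01  6.0000e-03 -1.7000e-02
  4.2000e-02] 0.027101913262964794
[-0. -0. 90.]
[ 0. -0. 90.]
[-0.  0. 90.]
[-0.  0. 90.]
[-0.  0. 90.]
```

The gripper closed on nothing, so I'll look.

```bash
python3 - <<'E'
from plan import *
a=bot.get_image('wrist');b=bot.get_image('side')
im=np.hstack([cv2.resize(a["pixels"],(400,300)),b["pixels"][230:460,230:470][:,:,:].repeat(1,0)[:230].copy() if 0 else cv2.resize(b["pixels"][180:480,200:500],(400,300))])
cv2.imwrite("pics/c2.png",im[:,:,::-1])
E
```

```text
(no output)
```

View pics/c2.png

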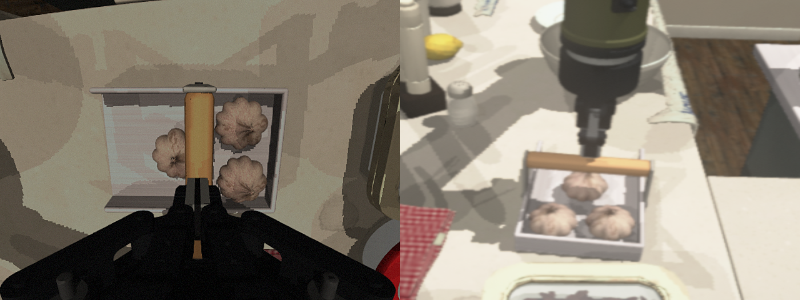

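```bash
python3 - <<'E'
from plan import *
b=bot.get_image('side');P=cloud(b);px=b["pixels"]
crop=np.zeros
# side pixels: crop origin (200,180), scale .75
for v in range(290,350,4):
    print(v,[tuple((P[v,u]*1000).round(0)) for u in (340,344,348)],px[v,344])
a=bot.get_image('wrist');W=cloud(a);print(a["position"],R.from_rotvec(a["attitude"]).as_matrix().round(2) if np.size(a["attitude"])==3 else a["attitude"])
for v in range(270,480,15): print(v,(W[v,317]*1000).round(0),a["range_z"][v,317].round(3))
print(bot.sense()['ft_force'])
E
```

```text
290 [(np.float64(472.0), np.float64(374.0), np.float64(225.0)), (np.float64(467.0), np.float64(371.0), np.float64(223.0)), (np.float64(462.0), np.float64(373.0), np.float64(225.0))] [94 90 87]
294 [(np.float64(472.0), np.float64(376.0), np.float64(221.0)), (np.float64(467.0), np.float64(374.0), np.float64(219.0)), (np.float64(462.0), np.float64(373.0), np.float64(219.0))] [104 101  97]
298 [(np.float64(471.0), np.float64(375.0), np.float64(213.0)), (np.float64(467.0), np.float64(378.0), np.float64(216.0)), (np.float64(462.0), np.float64(379.0), np.float64(217.0))] [116 113 108]
302 [(np.float64(470.0), np.float64(361.0), np.float64(194.0)), (np.float64(467.0), np.float64(383.0), np.float64(214.0)), (np.float64(462.0), np.float64(381.0), np.float64(213.0))] [117 114 110]
306 [(np.float64(469.0), np.float64(350.0), np.float64(178.0)), (np.float64(466.0), np.float64(385.0), np.float64(209.0)), (np.float64(459.0), np.float64(352.0), np.float64(180.0))] [118 114 110]
310 [(np.float64(471.0), np.float64(389.0), np.float64(207.0)), (np.float64(466.0), np.float64(389.0), np.float64(207.0)), 
[... 1630 characters left out ...]
[(np.float64(464.0), np.float64(346.0), np.float64(100.0)), (np.float64(459.0), np.float64(346.0), np.float64(100.0)), (np.float64(453.0), np.float64(346.0), np.float64(100.0))] [186 147 110]
[0.39110786 0.33963613 0.25553297] [[ 0.08  0.96  0.28]
 [ 1.   -0.08 -0.02]
 [-0.    0.28 -0.96]]
270 [451. 335. 104.] 0.162
285 [452. 335. 118.] 0.149
300 [nan nan nan] 0.0
315 [452. 335. 143.] 0.125
330 [453. 335. 150.] 0.119
345 [459. 334. 150.] 0.121
360 [464. 334. 150.] 0.122
375 [471. 333. 150.] 0.124
390 [513. 330. 105.] 0.179
405 [522. 329. 105.] 0.182
420 [452. 335. 190.] 0.08
435 [452. 335. 194.] 0.076
450 [452. 335. 199.] 0.072
465 [452. 335. 202.] 0.068
[-0.52197144  0.11380092  0.49092878]
```

```bash
python3 - <<'E'
from plan import *
b=bot.get_image('side');P=cloud(b);px=b["pixels"].astype(int)
for n in("side","wrist","top"):
    b=bot.get_image(n);P=cloud(b);px=b["pixels"].astype(int)
    m=(np.hypot(P[...,0]-.4625,P[...,1]-.335)<.03)&(P[...,2]>.107)&(P[...,2]<.16)&(px.max(-1)<110)
    Q=P[m]; o=np.argsort(Q[:,2])
    print(n,len(Q),np.percentile(Q[:,2],[0,2,5,10]).round(4) if len(Q) else "", (Q[o[:60:6]]*1000).round(0).tolist())
    if n=="side": v,u=np.where(m);print(v.max(),u[v>=v.max()-2])
E
```

```text
side 137 [0.1167 0.1191 0.1217 0.1225] [[456.0, 343.0, 117.0], [463.0, 348.0, 121.0], [467.0, 349.0, 122.0], [462.0, 348.0, 124.0], [459.0, 351.0, 125.0], [464.0, 350.0, 126.0], [463.0, 347.0, 126.0], [464.0, 346.0, 127.0], [462.0, 348.0, 129.0], [466.0, 349.0, 130.0]]
336 [337 338 339 340 341 342 343 344 345 346 347 348 337 338 339 340 341 342
 343 344 345 346 347 338 339 340 341 342 343 344 345 346 347]
wrist 4915 [0.1167 0.1198 0.1221 0.1256] [[453.0, 338.0, 117.0], [453.0, 340.0, 117.0], [451.0, 329.0, 118.0], [452.0, 334.0, 118.0], [452.0, 331.0, 118.0], [452.0, 339.0, 118.0], [453.0, 337.0, 119.0], [452.0, 330.0, 119.0], [452.0, 337.0, 119.0], [455.0, 325.0, 119.0]]
top 0  []
```

Both cameras put the shut fingertips at z ≈ 0.117 m, while the reported TCP is 0.077 m. The fingers are about 40 mm shorter than reported and closed above the bar without touching it. I'll open and go 40 mm lower.

send_rows([
  [[0,0,0],[0,0,0],1],
  [[0,0,0],[0,0,0],1],
  [[0,0,0],[0,0,0],1],
  [[0,0,0],[0,0,0],1],
  [[0,0,0],[0,0,0],1],
  [[0,0,0],[0,0,0],1],
  [[0,0,0],[0,0,0],1],
  [[0,0,0],[0,0,0],1],
  [[0,0,0],[0,0,5],1],
  [[0,0,0],[0,0,5],1],
])

```text
clock: 6.55
ee_pos: [0.4627, 0.3351, 0.0667]
tool_rot: [0.128, 3.139, -0.0]
ft_force: [-0.9, 0.2, -0.2]
finger_gap: 0.0856
gripper_force: 0.0
```

send_rows([
  [[0,0,0],[0,0,5],1],
  [[0,0,0],[0,0,5],1],
  [[0,0,0],[0,0,5],1],
  [[0,0,0],[0,0,5],1],
  [[0,0,0],[0,0,5],1],
  [[0,0,0],[0,0,3],1],
  [[0,0,0],[0,0,2],1],
  [[0,0,0],[0,0,0],0.5],
  [[0,0,0],[0,0,0],0],
  [[0,0,0],[0,0,0],-0.3],
])

```text
clock: 7.55
ee_pos: [0.4628, 0.3353, 0.0373]
tool_rot: [0.128, 3.139, 0.0]
ft_force: [0.2, -0.3, 0.9]
finger_gap: 0.0441
gripper_force: 0.0
```

send_rows([
  [[0,0,0],[0,0,0],-0.5],
  [[0,0,0],[0,0,0],-0.7],
  [[0,0,0],[0,0,0],-1],
  [[0,0,0],[0,0,0],-1],
  [[0,0,0],[0,0,0],-1],
  [[0,0,0],[0,0,0],-1],
  [[0,0,0],[0,0,0],-1],
  [[0,0,0],[0,0,0],-1],
  [[0,0,0],[0,0,0],-1],
  [[0,0,0],[0,0,0],-1],
], newtons=110)

```text
clock: 8.55
ee_pos: [0.4629, 0.3356, 0.0376]
tool_rot: [0.128, 3.138, 0.001]
ft_force: [0.0, 0.0, 5.2]
finger_gap: 0.0183
gripper_force: 108.6
```

send_rows([
  [[0,0,0],[0,0,-2],-1],
  [[0,0,0],[0,0,-4],-1],
  [[0,0,0],[0,0,-7],-1],
  [[0,0,0],[0,0,-9],-1],
  [[0,0,0],[0,0,-9],-1],
  [[0,0,0],[0,0,-9],-1],
  [[0,0,0],[0,0,-7],-1],
  [[0,0,0],[0,0,-5],-1],
  [[0,0,0],[0,0,-3],-1],
  [[0,0,0],[0,0,0],-1],
])

```text
clock: 9.55
ee_pos: [0.4628, 0.3353, 0.0924]
tool_rot: [0.128, 3.138, 0.0]
ft_force: [0.1, 0.6, -3.8]
finger_gap: 0.0186
gripper_force: 107.6
```

```bash
python3 - <<'E'
from plan import *
s=log();print(s['joint_positions'].round(2),s['ft_force'].round(1),s['ee_pos'],s['finger_gap'],s['gripper_force'],s['wrist_torque'])
a=bot.get_image('wrist');b=bot.get_image('side')
im=np.hstack([cv2.resize(a["pixels"],(400,300)),cv2.resize(b["pixels"][180:480,200:500],(400,300))])
cv2.imwrite("pics/c3.png",im[:,:,::-1])
E
```

```text
[ 0.12  0.37 -0.95  1.75  0.33  1.18  0.57] [ 0.1  0.6 -3.8] [0.46278953 0.33528684 0.09242897] 0.018575872283584365 107.60214686393738 [-0.0445003   0.00146381  0.01875187]
```

View pics/c3.png

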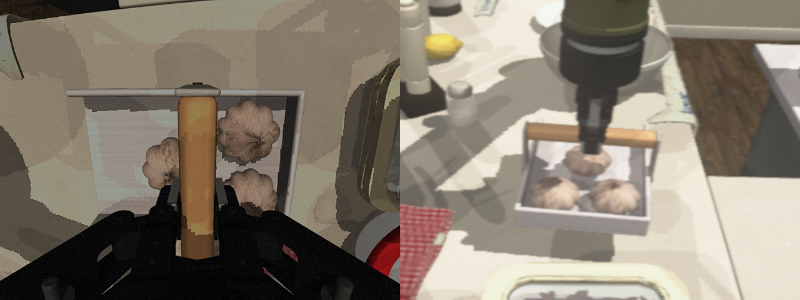

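The wrist and side views show the tray held level by its bar with all three bulbs in place. Next I carry it to the bowl.

```bash
python3 - <<'E'
from plan import *
s=bot.sense();p0=s["ee_pos"];r=R.from_rotvec(s["tool_rot"]);T=np.array([.439,.157,.1715])
poses=[]
for f in np.linspace(0,1,21)[1:]:
    e=lambda x:np.clip(x,0,1)**2*(3-2*np.clip(x,0,1))
    p=p0.copy();p[2]+=(T-p0)[2]*e(f/.7);p[:2]+=(T-p0)[:2]*e((f-.1)/.9);poses.append((p,r))
rows(poses,-1)
E
```

```text
[[[0.0,0.0,0.0],[0,0,-1],-1],[[0.0,0.0,0.0],[0,0,-3],-1],[[0.0,0.0,0.0],[0,-2,-5],-1],[[0.0,0.0,0.0],[0,-4,-7],-1],[[0.0,0.0,0.0],[1,-7,-7],-1],[[0.0,0.0,0.0],[0,-10,-8],-1],[[0.0,0.0,0.0],[1,-11,-9],-1],[[0.0,0.0,0.0],[0,-13,-8],-1],[[0.0,0.0,0.0],[1,-13,-8],-1],[[0.0,0.0,0.0],[1,-15,-8],-1]]

[[[0.0,0.0,0.0],[0,-15,-6],-1],[[0.0,0.0,0.0],[1,-15,-5],-1],[[0.0,0.0,0.0],[1,-14,-4],-1],[[0.0,0.0,0.0],[1,-14,-1],-1],[[0.0,0.0,0.0],[0,-13,0],-1],[[0.0,0.0,0.0],[1,-11,0],-1],[[0.0,0.0,0.0],[0,-9,0],-1],[[0.0,0.0,0.0],[1,-7,0],-1],[[0.0,0.0,0.0],[0,-5,0],-1],[[0.0,0.0,0.0],[0,-1,0],-1]]
```

send_rows([
  [[0,0,0],[0,0,-1],-1],
  [[0,0,0],[0,0,-3],-1],
  [[0,0,0],[0,-2,-5],-1],
  [[0,0,0],[0,-4,-7],-1],
  [[0,0,0],[1,-7,-7],-1],
  [[0,0,0],[0,-10,-8],-1],
  [[0,0,0],[1,-11,-9],-1],
  [[0,0,0],[0,-13,-8],-1],
  [[0,0,0],[1,-13,-8],-1],
  [[0,0,0],[1,-15,-8],-1],
])

```text
clock: 10.65
ee_pos: [0.4524, 0.2598, 0.1569]
tool_rot: [0.128, 3.138, -0.001]
ft_force: [-0.1, 0.2, -3.8]
finger_gap: 0.0181
gripper_force: 107.8
```

```bash
python3 -c "
from plan import *
s=log();print(s['joint_positions'].round(2))"
```

```text
[ 0.35  0.17 -0.99  1.79  0.15  1.26  0.8 ]
```

send_rows([
  [[0,0,0],[0,-15,-6],-1],
  [[0,0,0],[1,-15,-5],-1],
  [[0,0,0],[1,-14,-4],-1],
  [[0,0,0],[1,-14,-1],-1],
  [[0,0,0],[0,-13,0],-1],
  [[0,0,0],[1,-11,0],-1],
  [[0,0,0],[0,-9,0],-1],
  [[0,0,0],[1,-7,0],-1],
  [[0,0,0],[0,-5,0],-1],
  [[0,0,0],[0,-1,0],-1],
])

```text
clock: 11.65
ee_pos: [0.4391, 0.1569, 0.1721]
tool_rot: [0.129, 3.139, -0.001]
ft_force: [0.7, 0.4, -4.2]
finger_gap: 0.0181
gripper_force: 107.8
```

```bash
python3 - <<'E'
from plan import *
s=log();print(s['joint_positions'].round(2),s['ft_force'].round(1),s['ee_pos'],s['finger_gap'])
from scipy.optimize import least_squares
L=[json.loads(l) for l in open("log.txt")]
def fk(q,p):
    z=lambda a:R.from_rotvec([0,0,a]); y=lambda a:R.from_rotvec([0,a,0]); o=np.reshape(p[1:],(3,3))
    r=z(-q[0])*y(q[1])*z(-q[2]);t=np.array([0,0,p[0]])+r.apply(o[0]);r=r*y(q[3])*z(-q[4]);t=t+r.apply(o[1]);r=r*y(q[5])*z(-q[6]);t=t+r.apply(o[2])
    return t,r
x0=[.3,0,0,.45,0,0,.5,0,0,.25]
f=least_squares(lambda p:np.concatenate([*[(fk(l["joint_positions"],p)[0]-l["ee_pos"])*1000 for l in L],(p-x0)*1]),x0)
print(f.x.round(3),np.abs(f.fun).max(),len(L))
# pivot about the lip: bar->TCP offset along tool z -57.5mm, lip fixed, tilt steps of 4 deg
r0=R.from_rotvec(s["tool_rot"]);p0=s["ee_pos"]; v=np.array([0,-.105,.091-.0575+0.0]) # lip in tool frame rel. TCP (tool z down)
lip=p0+r0.apply(v); print("lip",lip)
poses=[]
for a in np.linspace(0,48,21)[1:]:
    r=r0*R.from_rotvec([-a,0,0],degrees=True); poses.append((lip-r.apply(v),r))
p,r=rows(poses,-1); print(p,r.as_matrix().round(2), (r.apply([0,0,1])))
E
```

```text
[ 0.54 -0.04 -0.9   1.89 -0.03  1.28  1.13] [ 0.7  0.4 -4.2] [0.43909538 0.15691209 0.17214074] 0.01810794293716663
[-1.356 -0.005 -0.021  0.46   0.004 -0.012  0.506 -0.008  0.006 -1.221] 2.7126357585429695 8
lip [0.43047651 0.05224952 0.13869359]
[[[-2.4,0.0,0.0],[0,-1,-4],-1],[[-2.4,0.0,0.0],[0,-2,-5],-1],[[-2.4,0.0,0.0],[0,-1,-4],-1],[[-2.4,0.0,0.0],[0,-2,-5],-1],[[-2.4,0.0,0.0],[0,-1,-4],-1],[[-2.4,0.0,0.0],[0,-2,-4],-1],[[-2.4,0.0,0.0],[0,-1,-5],-1],[[-2.4,0.0,0.0],[0,-2,-4],-1],[[-2.4,0.0,0.0],[0,-1,-4],-1],[[-2.4,0.0,0.0],[0,-2,-5],-1]]

[[[-2.4,0.0,0.0],[0,-1,-4],-1],[[-2.4,0.0,0.0],[0,-2,-5],-1],[[-2.4,0.0,0.0],[0,-1,-4],-1],[[-2.4,0.0,0.0],[0,-2,-4],-1],[[-2.4,0.0,0.0],[0,-1,-5],-1],[[-2.4,0.0,0.0],[0,-2,-4],-1],[[-2.4,0.0,0.0],[0,-1,-4],-1],[[-2.4,0.0,0.0],[0,-2,-5],-1],[[-2.4,0.0,0.0],[0,-1,-4],-1],[[-2.4,0.0,0.0],[0,-2,-5],-1]]

[0.43415028 0.09711798 0.23938549] [[-1.    0.05  0.06]
 [ 0.08  0.67  0.74]
 [-0.    0.74 -0.67]] [ 0.0611832   0.74028394 -0.66950453]
```

send_rows([
  [[-2,0,0],[0,-1,-4],-1],
  [[-2,0,0],[0,-1,-4],-1],
  [[-2,0,0],[0,-1,-4],-1],
  [[-2,0,0],[0,-1,-3],-1],
  [[-2,0,0],[0,-1,-4],-1],
  [[-2,0,0],[0,-2,-4],-1],
  [[-2,0,0],[0,-1,-4],-1],
  [[-2,0,0],[0,-1,-3],-1],
  [[-2,0,0],[0,-1,-4],-1],
  [[-2,0,0],[0,-1,-3],-1],
])

```text
clock: 12.65
ee_pos: [0.4378, 0.1414, 0.2069]
tool_rot: [0.123, 3.077, 0.543]
ft_force: [-0.7, -0.5, -4.0]
finger_gap: 0.0188
gripper_force: 108.0
```

```bash
cat > chk.py <<'E'
from plan import *
import sys
s=log();r=R.from_rotvec(s["tool_rot"]);p=s["ee_pos"]
print(s['joint_positions'].round(2),s['ft_force'].round(1),p.round(4),s['finger_gap'],"tilt",np.degrees(np.arccos(-r.as_matrix()[2,2])).round(1))
e=p+r.apply([0,0,-.0575]);print("bar exp",e.round(3),"alt",(p+[0,0,.0575]).round(3),"lip exp",(p+r.apply([0,-.105,.0335])).round(3))
ims={n:bot.get_image(n) for n in("side","top")}
for n,b in ims.items():
    P=cloud(b);c=b["pixels"].astype(int);m=(c[...,0]-c[...,2]>45)&(c[...,0]-c[...,1]<70)&(np.linalg.norm(P-e,axis=-1)<.1)&(P[...,2]>.15)
    if m.sum()>50:
        Q=P[m]; print(n,m.sum(),"bar meas median",np.median(Q,0).round(3),((Q.min(0)+Q.max(0))/2).round(3))
im=np.hstack([cv2.resize(ims["side"]["pixels"][80:380,200:500],(400,300)),cv2.resize(ims["top"]["pixels"][180:380,220:487],(400,300))])
cv2.imwrite(f"pics/{sys.argv[1]}.png",im[:,:,::-1])
E
python3 chk.py t1
```

```text
[ 0.64 -0.16 -0.64  1.96 -0.46  1.31  1.62] [-0.7 -0.5 -4. ] [0.4378 0.1414 0.2069] 0.01881623194897887 tilt 20.0
bar exp [0.436 0.122 0.261] alt [0.438 0.141 0.264] lip exp [0.431 0.054 0.139]
side 963 bar meas median [0.424 0.131 0.263] [0.435 0.161 0.25 ]
top 562 bar meas median [0.408 0.123 0.269] [0.436 0.121 0.268]
```

View pics/t1.png

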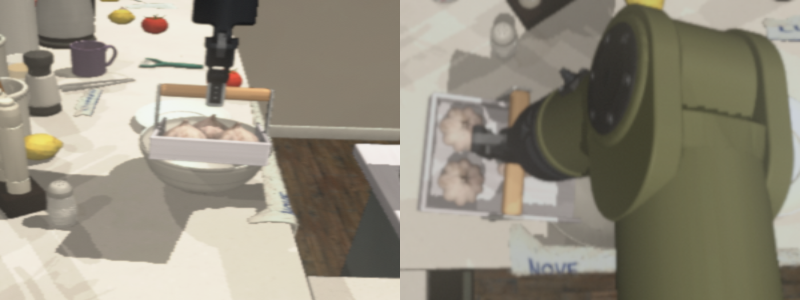

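The tray is tilted 20° with the bulbs still at its back (side view) and the lip over the bowl. The bar measures where expected, so the lip pivot holds. I tip on, shifting slightly outward to spare joint 2.

send_rows([
  [[-1.5,0,0],[-1,-1,-3],-1],
  [[-1.5,0,0],[-1,-1,-2],-1],
  [[-1.5,0,0],[-1,-1,-3],-1],
  [[-1.5,0,0],[-1,-1,-3],-1],
  [[-1.5,0,0],[-1,-1,-3],-1],
  [[-1.5,0,0],[-1,-1,-2],-1],
  [[-1.5,0,0],[-1,-1,-3],-1],
  [[-1.5,0,0],[-1,-1,-3],-1],
  [[-1.5,0,0],[0,-1,-3],-1],
  [[-1.5,0,0],[0,-1,-2],-1],
])

```text
clock: 13.75
ee_pos: [0.4442, 0.1193, 0.2266]
tool_rot: [0.121, 2.969, 0.939]
ft_force: [-0.6, -0.2, -3.5]
finger_gap: 0.0188
gripper_force: 108.1
```

```bash
python3 chk.py t2
```

```text
[ 0.71 -0.1  -0.49  1.98 -0.66  1.39  1.89] [-0.6 -0.2 -3.5] [0.4442 0.1193 0.2266] 0.01878450896285016 tilt 35.1
bar exp [0.441 0.086 0.274] alt [0.444 0.119 0.284] lip exp [0.439 0.053 0.139]
side 767 bar meas median [0.427 0.094 0.278] [0.442 0.092 0.274]
top 804 bar meas median [0.42  0.087 0.281] [0.442 0.086 0.296]
```

send_rows([
  [[-1.2,0,0],[0,-1,-2],-1],
  [[-1.2,0,0],[0,-1,-2],-1],
  [[-1.2,0,0],[0,-1,-3],-1],
  [[-1.2,0,0],[0,-1,-2],-1],
  [[-1.2,0,0],[0,-1,-2],-1],
  [[-1.2,0,0],[0,0,-2],-1],
  [[-1.2,0,0],[0,-1,-3],-1],
  [[-1.2,0,0],[0,-1,-2],-1],
  [[-1.2,0,0],[0,-1,-2],-1],
  [[-1.2,0,0],[0,0,-2],-1],
])

```text
clock: 14.85
ee_pos: [0.4424, 0.099, 0.2379]
tool_rot: [0.117, 2.848, 1.241]
ft_force: [-0.3, 0.6, -2.2]
finger_gap: 0.0186
gripper_force: 108.3
```

```bash
python3 chk.py t3
```

```text
[ 0.78 -0.01 -0.41  2.   -0.78  1.49  2.07] [-0.3  0.6 -2.2] [0.4424 0.099  0.2379] 0.018587300292769903 tilt 47.1
bar exp [0.439 0.057 0.277] alt [0.442 0.099 0.295] lip exp [0.439 0.052 0.138]
side 700 bar meas median [0.424 0.065 0.282] [0.439 0.063 0.278]
top 811 bar meas median [0.418 0.059 0.285] [0.439 0.058 0.314]
```

View pics/t3.png

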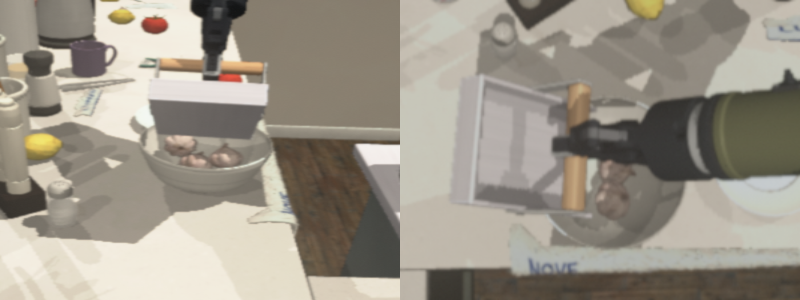

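All three bulbs lie in the upright bowl and the tray is empty. In the side view they are at (180,145), (195,162) and (225,155). I level the tray again and take it back to its place.

```bash
python3 - <<'E'
from plan import *
s=bot.sense();r1=R.from_rotvec(s["tool_rot"]);p1=s["ee_pos"]; v=np.array([0,-.105,.0335]);lip=p1+r1.apply(v)
rl=R.from_rotvec([.128,3.139,0]); rl=R.from_rotvec(rl.as_rotvec()/np.linalg.norm(rl.as_rotvec())*np.pi)
w=(r1.inv()*rl).as_rotvec(); e=lambda x:x*x*(3-2*x)
poses=[]
for f in np.linspace(0,1,21)[1:]:
    r=r1*R.from_rotvec(w*f); poses.append((lip+np.array([.0,.05,.012])*e(f)-r.apply(v),r))
a=poses[-1][0];print(a,np.degrees(w))
T=np.array([.4627,.3355,.0386])
for f in np.linspace(0,1,21)[1:]:
    p=a.copy();p[:2]+=(T-a)[:2]*e(min(f/.75,1));p[2]+=(T-a)[2]*e(max(0,(f-.25)/.75));poses.append((p,rl))
print(rows(poses,-1))
E
```

```text
[0.44693198 0.20640456 0.18336631] [ 4.70624445e+01 -2.06882476e-02 -1.03756183e-01]
[[[2.4,0.0,0.0],[0,2,5],-1],[[2.3,0.0,0.0],[0,2,4],-1],[[2.4,0.0,0.0],[0,3,6],-1],[[2.3,0.0,0.0],[0,3,5],-1],[[2.4,0.0,0.0],[1,4,5],-1],[[2.3,0.0,0.0],[0,4,6],-1],[[2.4,0.0,0.0],[0,4,5],-1],[[2.3,0.0,0.0],[1,5,6],-1],[[2.4,0.0,0.0],[0,5,5],-1],[[2.3,0.0,0.0],[0,5,5],-1]]

[[[2.4,0.0,-0.1],[0,5,5],-1],[[2.3,0.0,0.0],[1,5,5],-1],[[2.4,0.0,0.0],[0,5,5],-1],[[2.3,0.0,0.0],[0,4,4],-1],[[2.4,0.0,0.0],[1,5,5],-1],[[2.3,0.0,0.0],[0,4,4],-1],[[2.4,0.0,0.0],[0,3,4],-1],[[2.4,0.0,0.0],[0,3,4],-1],[[2.3,0.0,0.0],[0,3,4],-1],[[2.4,0.0,0.0],[0,1,5],-1]]

[[[0.0,0.0,0.0],[0,2,0],-1],[[0.0,0.0,0.0],[0,5,0],-1],[[0.0,0.0,0.0],[0,7,0],-1],[[0.0,0.0,0.0],[-1,9,0],-1],[[0.0,0.0,0.0],[0,11,0],-1],[[0.0,0.0,0.0],[-1,12,1],-1],[[0.0,0.0,0.0],[0,13,6],-1],[[0.0,0.0,0.0],[-1,13,8],-1],[[0.0,0.0,0.0],[0,12,10],-1],[[0.0,0.0,0.0],[-1,12,12],-1]]

[[[0.0,0.0,0.0],[0,11,14],-1],[[0.0,0.0,0.0],[0,10,14],-1],[[0.0,0.0,0.0],[-1,7,14],-1],[[0.0,0.0,0.0],[0,5,14],-1],[[0.0,0.0,0.0],[0,1,14],-1],[[0.0,0.0,0.0],[0,0,12],-1],[[0.0,0.0,0.0],[0,0,10],-1],[[0.0,0.0,0.0],[0,0,8],-1],[[0.0,0.0,0.0],[0,0,5],-1],[[0.0,0.0,0.0],[0,0,2],-1]]

(array([0.46270677, 0.33526375, 0.03893733]), Rotation.from_matrix(array([[-9.96691272e-01,  8.12793835e-02, -4.12711999e-04],
                            [ 8.12796311e-02,  9.96691142e-01, -6.23406366e-04],
                            [ 3.60676308e-04, -6.54888763e-04, -9.99999721e-01]])))
```

send_rows([
  [[2.4,0,0],[0,2,5],-1],
  [[2.3,0,0],[0,2,4],-1],
  [[2.4,0,0],[0,3,6],-1],
  [[2.3,0,0],[0,3,5],-1],
  [[2.4,0,0],[1,4,5],-1],
  [[2.3,0,0],[0,4,6],-1],
  [[2.4,0,0],[0,4,5],-1],
  [[2.3,0,0],[1,5,6],-1],
  [[2.4,0,0],[0,5,5],-1],
  [[2.3,0,0],[0,5,5],-1],
])

```text
clock: 15.95
ee_pos: [0.4448, 0.1612, 0.2172]
tool_rot: [0.123, 3.058, 0.634]
ft_force: [-0.7, -1.1, -4.0]
finger_gap: 0.0184
gripper_force: 108.2
```

send_rows([
  [[2.4,0,-0.1],[0,5,5],-1],
  [[2.3,0,0],[1,5,5],-1],
  [[2.4,0,0],[0,5,5],-1],
  [[2.3,0,0],[0,4,4],-1],
  [[2.4,0,0],[1,5,5],-1],
  [[2.3,0,0],[0,4,4],-1],
  [[2.4,0,0],[0,3,4],-1],
  [[2.4,0,0],[0,3,4],-1],
  [[2.3,0,0],[0,3,4],-1],
  [[2.4,0,0],[0,1,5],-1],
])

```text
clock: 16.95
ee_pos: [0.4462, 0.208, 0.1834]
tool_rot: [-0.125, -3.138, 0.004]
ft_force: [-0.1, -0.8, -2.5]
finger_gap: 0.0184
gripper_force: 108.1
```

send_rows([
  [[0,0,0],[0,2,0],-1],
  [[0,0,0],[0,5,0],-1],
  [[0,0,0],[0,7,0],-1],
  [[0,0,0],[-1,9,0],-1],
  [[0,0,0],[0,11,0],-1],
  [[0,0,0],[-1,12,1],-1],
  [[0,0,0],[0,13,6],-1],
  [[0,0,0],[-1,13,8],-1],
  [[0,0,0],[0,12,10],-1],
  [[0,0,0],[-1,12,12],-1],
])

```text
clock: 17.95
ee_pos: [0.4592, 0.3032, 0.1461]
tool_rot: [0.127, 3.138, -0.001]
ft_force: [-0.3, -0.2, -4.5]
finger_gap: 0.0186
gripper_force: 108.2
```

```bash
python3 chk.py t4; python3 -c "
from plan import *
s=bot.sense();r=R.from_rotvec(s['tool_rot']);print(r.as_matrix().round(3),1000*r.inv().apply(np.array([.4627,.3355,.0386])-s['ee_pos']))"
```

```text
[ 0.24  0.27 -1.    1.74  0.24  1.26  0.67] [-0.3 -0.2 -4.5] [0.4592 0.3032 0.1461] 0.018633716185532688 tilt 0.1
bar exp [0.459 0.303 0.204] alt [0.459 0.303 0.204] lip exp [0.451 0.199 0.113]
side 1099 bar meas median [0.473 0.309 0.211] [0.459 0.325 0.229]
top 159 bar meas median [0.507 0.3   0.21 ] [0.503 0.301 0.21 ]
[[-0.997  0.078 -0.003]
 [ 0.078  0.997 -0.001]
 [ 0.003 -0.001 -1.   ]] [ -3.00323293  32.22701661 106.15702097]
```

View pics/t4.png

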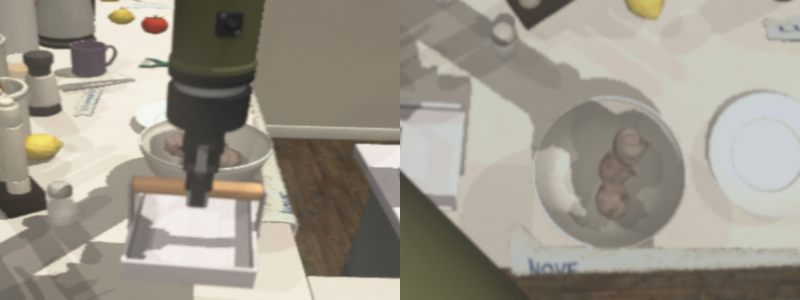

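send_rows([
  [[0,0,0],[-1,10,14],-1],
  [[0,0,0],[0,9,15],-1],
  [[0,0,0],[-1,7,15],-1],
  [[0,0,0],[0,4,15],-1],
  [[0,0,0],[-1,2,14],-1],
  [[0,0,0],[0,0,12],-1],
  [[0,0,0],[0,0,9],-1],
  [[0,0,0],[0,0,6],-1],
  [[0,0,0],[0,0,4],-1],
  [[0,0,0],[0,0,1],-1],
])

```text
clock: 19.05
ee_pos: [0.4644, 0.3335, 0.0409]
tool_rot: [0.126, 3.139, -0.003]
ft_force: [-0.1, 0.4, -4.1]
finger_gap: 0.0184
gripper_force: 108.4
```

The top crop shows the three bulbs in the bowl at (628,145), (615,167) and (612,200); the tray is empty and the plate and shaker stand in place. Next I lower the last few millimetres and release.

send_rows([
  [[0,0,0],[0,0,0],-1],
  [[0,0,0],[0,0,1],-1],
  [[0,0,0],[0,0,1],-1],
  [[0,0,0],[0,0,0],-1],
  [[0,0,0],[0,0,0],-1],
  [[0,0,0],[0,0,0],-1],
  [[0,0,0],[0,0,0],-1],
  [[0,0,0],[0,0,0],-1],
  [[0,0,0],[0,0,0],-1],
  [[0,0,0],[0,0,0],-1],
])

```text
clock: 20.05
ee_pos: [0.4643, 0.3336, 0.0391]
tool_rot: [0.125, 3.139, -0.003]
ft_force: [0.0, 0.7, -3.2]
finger_gap: 0.0185
gripper_force: 108.4
```

send_rows([
  [[0,0,0],[0,0,1],-1],
  [[0,0,0],[0,0,0],-1],
  [[0,0,0],[0,0,0.5],-1],
  [[0,0,0],[0,0,0],-1],
  [[0,0,0],[0,0,0],-1],
  [[0,0,0],[0,0,0],-1],
  [[0,0,0],[0,0,0],-1],
  [[0,0,0],[0,0,0],-1],
  [[0,0,0],[0,0,0],-1],
  [[0,0,0],[0,0,0],-1],
])

```text
clock: 21.05
ee_pos: [0.4644, 0.3336, 0.0377]
tool_rot: [0.125, 3.138, -0.003]
ft_force: [-0.2, -1.1, 0.8]
finger_gap: 0.018
gripper_force: 108.8
```

In contact with the worktop. Now release and retreat straight up.

send_rows([
  [[0,0,0],[0,0,0],-0.4],
  [[0,0,0],[0,0,0],-0.2],
  [[0,0,0],[0,0,0],0.2],
  [[0,0,0],[0,0,0],0.6],
  [[0,0,0],[0,0,0],1],
  [[0,0,0],[0,0,0],1],
  [[0,0,0],[0,0,0],1],
  [[0,0,0],[0,0,0],1],
  [[0,0,0],[0,0,0],1],
  [[0,0,0],[0,0,0],1],
])

```text
clock: 22.05
ee_pos: [0.4643, 0.3336, 0.0376]
tool_rot: [0.125, 3.139, -0.003]
ft_force: [-0.1, -0.4, 0.7]
finger_gap: 0.0853
gripper_force: 0.0
```

send_rows([
  [[0,0,0],[0,0,-5],1],
  [[0,0,0],[0,0,-8],1],
  [[0,0,0],[0,0,-12],1],
  [[0,0,0],[0,0,-15],1],
  [[0,0,0],[0,0,-20],1],
  [[0,0,0],[0,0,-25],1],
  [[0,0,0],[0,0,-25],1],
  [[0,0,0],[0,0,-20],1],
  [[0,0,0],[0,0,-10],1],
  [[0,0,0],[0,0,0],1],
])

```text
clock: 23.05
ee_pos: [0.4651, 0.3347, 0.1797]
tool_rot: [0.125, 3.135, -0.0]
ft_force: [-0.9, 0.3, 0.2]
finger_gap: 0.0855
gripper_force: 0.0
```

```bash
python3 - <<'E'
from plan import *
s=bot.sense();print(s['ft_force'].round(1),s['ee_pos'],s['finger_gap'],s['clock'])
b=bot.get_image('side');t=bot.get_image('top')
im=np.hstack([cv2.resize(b["pixels"],(400,300)),cv2.resize(t["pixels"],(400,300))]);cv2.imwrite("pics/end.png",im[:,:,::-1])
E
```

```text
[-0.9  0.3  0.2] [0.46509205 0.33470674 0.17968979] 0.0854569185330276 23.05
```

View pics/end.png

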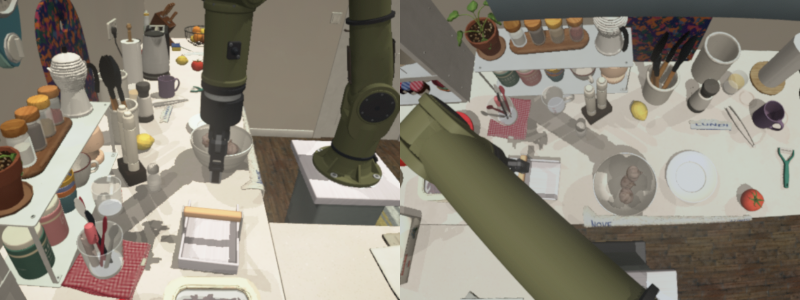

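The tray sits flat and empty at (210,238) in the side view, the gripper is clear of it, and the bulbs are in the upright bowl at (628,185) in the top view. The plate and shaker have not moved.

```bash
python3 -c "
from bench import bot
print(bot.job_done())"
```

```text
the job is handed in; nothing more can be done
None
```

Job handed in at about 23 s: all three bulbs are in the upright deep bowl, the empty tray is flat on the worktop and released, and the plate and shaker look undisturbed in the last pictures (the verdict was not shown).

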